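# Centre the tippy pomade jar on its stand

### The arm

A 7-joint arm with a two-finger parallel gripper is mounted at the origin on the work surface. World frame = base frame: x ahead of the robot, y to its left, z up, the work surface at z = 0. Lengths are in m, angles in rad, forces in N, time in s.
With the tool pointing down it reaches from about 0.4 to 0.875 m from the base axis. Payload 4.4 kg.
Tool frame: the origin (TCP) lies at the centre of the arm's flange, where the gripper is bolted on; the fingertips stand 173 mm ahead of it and the grasp point (between the pads) lies 155 mm ahead of it; z points along the fingers, y is the direction in which the jaws open and shut (so a half turn about z gives the same grasp; the last joint's range is limited). The gripper opens to 85 mm and grips with 20 to 120 N. Pads are 22 mm wide; open, the fingers measure 114 mm over their backs; the gripper's body (76 mm by 85 mm) begins 54 mm behind the grasp point. The pads swing forward as they close: fully open they stand 13 mm farther back than shut.
Start: joints at [1.22, 0.628, 0.038, 1.517, -0.027, 0.996, -0.02], TCP at [0.183, -0.624, 0.405] pointing down, gripper open.
Joint ranges: [-3.06, 3.06], [-0.37, 2.12], [-1.25, 1.32], [0.18, 2.47], [-1.1, 4.24], [0.23, 1.98], [-2.94, 2.94]. Speed limits (rad/s): [2.57, 2.57, 3.14, 3.14, 3.14, 3.14, 3.14].

### API

Orientations are given as a unit quaternion [x, y, z, w].
In Python, from cell import manip gives the robot as it stands.
- The arm moves only by the tool arm_command, never from a script. Its argument "plan" is a list of rows, each a list of 2 entries, a list of its own where there are three numbers: the shift along the tool's x, y, z in units of 60 mm (1.0 is 60 mm), then the turn about the tool's z in units of 6 degrees (1.0 is 6 degrees). In form: [[[dx, dy, dz], yaw], ...]. A call has 1 to 20 rows; each row is the pose to reach, as a shift and turn from the pose commanded when the call began, along the tool's axes at that moment; what a row does not reach only later rows make up. A row lasts 1/8 s, in which the tool goes at most 62.5 mm and 10.7 degrees, less where a joint would pass 70% of its speed; a pose out of reach is approached as far as the arm can. A call with a gripper value outside its range is refused whole. "gripper" is the closure, from -1 (fully open) to 1 (shut), so that 0 is half open, set as the call begins (left out, the last holds). The fingers move at their own pace and stop on an object; "newtons" is the grip in N (left out, the last holds). Time passes only in rows, so rows that repeat a pose let the fingers close. It gives the time, the measured TCP pose, the force and the opening at its end, in the units of the state.
- manip.observe(): the state, without advancing time (a new reading comes with each control period).
- manip.grab_frame(name): name is "scene" or "top"; returns the picture (480x640x3 uint8, red, green, blue); there is no depth.
- manip.camera_model(name): a dict with "camera_matrix" (3x3 intrinsics, pixels), "camera_from_world" (4x4, takes a point from world to camera coordinates). Camera axes: x right, y down, z forward; pixel columns grow to the right and rows downward; lengths in m; the calibration is good to about 2 mm. A picture is of the moment at which its call begins. camera_model takes no time and is no camera call.
- manip.sign_off(): hands the job in, once; it reports no verdict.
The state is a dict: "clock": time; "q": joint angles; "joint_velocities": joint speeds; "effort": joint torques, N m; "ee_pos": TCP position; "ee_rot": TCP orientation; "wrist_force": force on the tool from outside, world axes, zero at the start; "ft_torque": the same for the moment, N m; "grip_width": finger opening in m.
Only numpy, scipy, OpenCV 4.12 (cv2) and the standard library are available. Lean on these libraries where they do the work, as an engineer would, in place of code of your own. Each camera call takes 0.05 s, during which the arm holds its last target.

### The job

The amber pomade jar has been left off to one side of its small round wooden stand, hanging over the edge. Push it back to the middle of the stand with light, gentle taps of the fingertips, so that it is centred to within half a centimetre, and leave it standing there upright and still. It tips easily: do not knock it over or off, do not pinch or lift it, and leave the clipper, the combs and the organiser undisturbed.

Things in the scene. Friction and masses are not known exactly. Their poses are not given: they have to be found in the camera images.
- jar: closed jar of amber glass, black twist cap, round about its z axis, 0.12-0.21 kg, loose on the stand. Origin: centre of the foot's underside. Heights above it: foot 36 mm in diameter up to 8 mm; widening to 60 mm at 16 mm; straight wall 60 mm in diameter from 16 to 36 mm; shoulder; cap 50 mm in diameter from 42 to 54 mm (top). Too rough: over 8 N from the fingers; any pinch is more.
- jar_wall (a point): point on the jar's axis 20 mm above its underside: the height to push at, low on the straight glass wall, whose surface is 30 mm from the axis. With the fingertips 10 to 16 mm above the stand's top a slow push of about 1 N slides the jar; pushed hard, fast or near the cap it tips over.
- stand: small round wooden stand screwed to the bench: dark foot and stem, white-painted flat top disc 84 mm in diameter, no rim. Origin: centre of its underside; the middle is the vertical line through it, the flat top 45 mm above it. Its yaw is arbitrary. The jar starts 17 to 23 mm off the middle in any direction. The bench is clear for 120 mm around the stand's middle.
- clipper: silver battery hair clipper lying on the bench beyond the stand, about 165 x 44 mm and 36 mm high, loose; origin under its body, x along its length. Leave it alone.
- combs: black plastic strip 60 x 200 mm carrying four grey guard combs in a row, up to 42 mm high, loose on the bench to one side of the stand; origin: centre of the underside, the row runs along its y. Leave it alone.
- organiser_rim (a point): point on the upper rim of the clear acrylic organiser, a round divided tray 190 mm in diameter with its rim 77 mm above the bench and bottles and brushes up to 145 mm high, which turns easily on a fixed white turntable on the other side of the stand. The point lies 95 mm from the turntable's axis, in the point's own x direction. Leave it alone.
Not all that is in view belongs to the job. Of the things shaped like the jar, the amber one is meant. There is more than one size of the stand; the job needs the larger.

How it is judged:
At the end, for the whole second after the job is handed in: The jar stands upright (within 0.05 rad) and still on the stand's top, its foot's centre less than 5 mm horizontally from the middle of the stand; clipper, combs and organiser within 10 mm of where they were (horizontal distance between jar and stand below 0.005 m and z of jar in the frame of stand between 0.043 and 0.047 m and angle between jar's own z axis and vertical below 0.05 rad and linear speed of jar below 0.01 m/s and angular speed of jar below 0.1 rad/s and distance of each of clipper, combs, organiser_rim from where it was at the start of the episode below 0.01 m); the robot touches nothing.
It fails at once if the jar is tipped by more than 0.3 rad (angle between jar's own z axis and vertical above 0.3 rad).
It fails at once if the jar is lifted: its foot's centre rises more than 7 mm above the stand's top (z of jar in the frame of stand above 0.052 m).
It fails at once if the jar falls off the stand (z of jar in the frame of stand below 0.04 m).
It fails at once if the jar is pinched or pushed roughly (more than 8 N from the fingers) (contact force between the fingers and jar above 8 N).
It fails at once if the clipper, the combs or the organiser's rim is shifted by more than 10 mm (distance of any of clipper, combs, organiser_rim from where it was at the start of the episode above 0.01 m).
It also fails if it takes over 48 s, if anything falls off the work surface, if the arm or the gripper's body presses on something with over 40 N, if the wrist force passes 120 N, or if a joint passes its speed limit or range.

## Working session

There is one attempt and no reset: what is moved stays moved. The work goes in short steps, Python scripts to look and compute and a tool call to move; the robot and the scene stay as the last step left them, time stands still between calls to the robot, and variables do not carry over. Pictures are saved under pics/ and viewed, and the job is handed in when it is done.

Besides the shell and the picture viewer there is one more tool, called after "Request:" as name([rows], argument=value, ...), one row to a line, values as JSON. arm_command: Moves the arm, as the interface text tells. Its arguments: {"type":"object","properties":{"plan":{"type":"array"},"gripper":{"type":"number"},"newtons":{"type":"number"}},"required":["plan"]}

```bash
mkdir -p pics; ls
python3 - <<'E'
from cell import manip
import cv2,numpy as np
np.set_printoptions(precision=4,suppress=True)
for n in("scene","top"):
    f=manip.grab_frame(n); cv2.imwrite(f"pics/{n}0.png",f[:,:,::-1])
    m=manip.camera_model(n); print(n,np.array(m["camera_matrix"]),np.array(m["camera_from_world"]))
s=manip.observe()
for k in("clock","q","ee_pos","ee_rot","wrist_force","grip_width"):print(k,s[k])
E
```

```text
pics
scene [[584.083    0.     318.0005]
 [  0.     584.083  250.6203]
 [  0.       0.       1.    ]] [[ 0.1628  0.9866 -0.0066 -0.0976]
 [ 0.7228 -0.1238 -0.6798 -0.3811]
 [-0.6715  0.1059 -0.7334  1.7619]
 [ 0.      0.      0.      1.    ]]
top [[609.9401   0.     327.3261]
 [  0.     609.9401 237.9114]
 [  0.       0.       1.    ]] [[-0.0269 -0.9994 -0.0206  0.0229]
 [-0.9963  0.0285 -0.0813  0.592 ]
 [ 0.0818  0.0183 -0.9965  1.3569]
 [ 0.      0.      0.      1.    ]]
clock 0.1
q [ 1.2202  0.6293  0.0385  1.5182 -0.027   0.9963 -0.02  ]
ee_pos [ 0.1826 -0.6236  0.4039]
ee_rot [ 0.9899  0.1419 -0.0001 -0.0008]
wrist_force [ 1.2812  0.4484 -0.7667]
grip_width 0.08529601829163189
```

View pics/scene0.png

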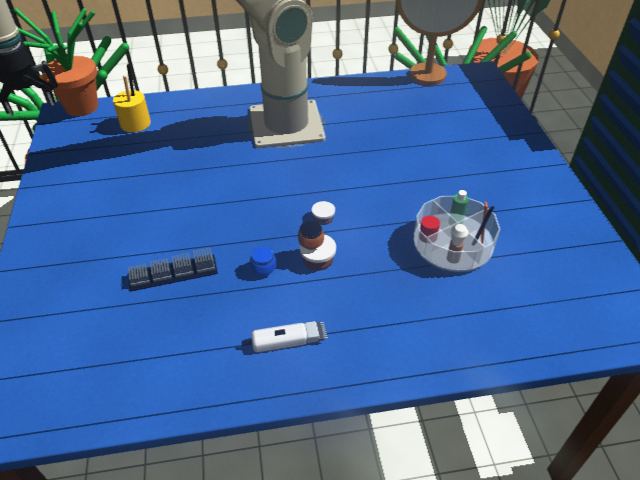

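View pics/top0.png

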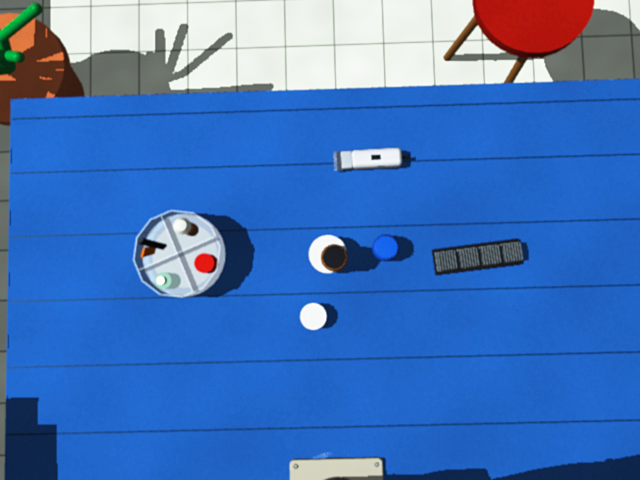

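Candidates for the jar:
- Amber jar with a black cap, on the larger stand: scene (311,235), top (334,257).
- Blue jar on the bench: scene (263,261), top (385,247). It is a decoy.

Candidates for the stand:
- Larger white disc: top (327,254).
- Smaller white disc: top (313,316). It is a decoy.

I choose the amber jar and the larger disc. Next I'll check that in a crop and measure.

```bash
cat > h.py <<'E'
import cv2,numpy as np
from cell import manip
np.set_printoptions(precision=4,suppress=True)
def cam(n):
    m=manip.camera_model(n); return np.array(m["camera_matrix"]),np.array(m["camera_from_world"])
def ray(n,px,z):
    K,T=cam(n); R=T[:3,:3];t=T[:3,3]; c=-R.T@t; d=R.T@np.linalg.inv(K)@np.array([px[0],px[1],1.])
    return c+d*(z-c[2])/d[2]
def proj(n,P):
    K,T=cam(n); p=K@(T[:3,:3]@np.array(P)+T[:3,3]); return p[:2]/p[2]
def crop(n,f,x0,y0,w,h,s,name):
    cv2.imwrite(f"pics/{name}.png",cv2.resize(f[y0:y0+h,x0:x0+w,::-1],None,fx=s,fy=s,interpolation=cv2.INTER_NEAREST))
E
python3 - <<'E'
from h import *
a=cv2.imread("pics/top0.png")[:,:,::-1];b=cv2.imread("pics/scene0.png")[:,:,::-1]
c1=cv2.resize(a[225:285,295:365],None,fx=6,fy=6,interpolation=0)
c2=cv2.resize(b[205:275,290:350],None,fx=6,fy=6,interpolation=0)
H=max(c1.shape[0],c2.shape[0]);o=np.zeros((H,c1.shape[1]+c2.shape[1],3),np.uint8)
o[:c1.shape[0],:c1.shape[1]]=c1;o[:c2.shape[0],c1.shape[1]:]=c2
cv2.imwrite("pics/crop0.png",o[:,:,::-1])
for y in range(235,276,2): print(y,' '.join('%d,%d,%d'%tuple(a[y,x]) for x in range(306,352,4)))
E
```

```text
235 34,103,202 32,102,203 33,104,206 25,97,201 128,163,227 223,231,240 217,227,239 77,126,212 32,103,209 34,104,208 35,107,210 33,106,209
237 34,103,203 33,101,201 30,101,206 173,194,231 251,251,249 248,249,249 249,250,250 244,245,246 75,100,156 17,54,116 25,78,158 32,102,201
239 34,103,203 36,104,204 83,130,214 251,251,249 247,248,249 246,248,249 246,248,249 245,247,248 246,247,247 13,35,73 13,37,76 13,43,88
241 34,102,202 28,99,200 243,244,245 247,248,249 247,248,249 247,248,249 247,248,249 247,248,249 250,251,251 149,159,177 16,41,82 15,38,78
243 33,101,203 35,99,199 251,251,250 247,248,249 247,248,249 249,250,251 248,252,254 231,232,232 250,252,254 252,253,254 9,36,78 13,37,79
245 33,103,202 117,151,218 248,249,249 247,248,249 248,249,249 248,251,253 136,109,89 75,56,41 128,115,104 219,223,227 12,37,78 13,40,80
247 31,102,201 221,232,241 247,248,249 247,248,249 249,250,252 145,109,82 44,34,31 26,29,31 30,26,26 72,60,46 28,46,84 17,40,80
249 29,100,202 252,251,248 247,248,249 246,248,249 245,247,250 72,49,31 27,31,34 28,30,33 27,29,33 45,36,28 49,62,87 16,39,79
251 28,101,202 250,
[... 929 characters left out ...]
,39 29,31,34 29,31,38 76,51,29 19,35,68 14,38,77
267 33,107,206 31,103,206 194,213,237 248,249,249 249,252,253 152,99,55 66,48,35 36,34,36 67,43,30 57,34,19 15,40,80 12,37,75
269 36,107,208 35,104,205 43,105,206 252,251,248 249,250,250 237,239,240 132,81,39 90,53,18 75,43,16 23,35,68 14,40,78 15,38,75
271 34,104,207 35,105,204 35,103,207 107,140,209 247,248,247 251,252,251 232,233,236 79,73,97 23,32,58 11,35,72 11,34,71 17,47,98
273 33,104,207 33,104,204 33,101,204 29,101,205 67,119,209 129,161,218 127,161,221 35,101,203 24,78,163 27,81,166 24,79,164 29,94,193
275 34,104,207 36,106,208 35,104,204 33,104,206 31,102,203 28,100,200 26,98,199 32,101,200 29,100,198 34,103,203 31,100,199 33,98,195
```

View pics/crop0.png

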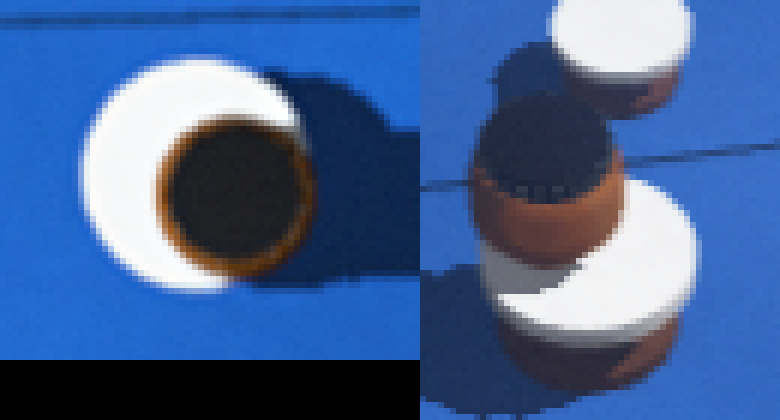

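The crop shows the amber jar with its black cap on the larger white disc. In the top view it hangs over the right and lower-right edge, that is −y and slightly −x. Now the measurements.

```bash
cat >> h.py <<'E'
from scipy.optimize import least_squares
from scipy.ndimage import map_coordinates
def edges(ch,c,rmax,thr,rise,n=120):
    # first crossing outward from c
    out=[]
    r=np.arange(0,rmax,0.25)
    for a in np.linspace(0,2*np.pi,n,endpoint=False):
        v=map_coordinates(ch.astype(float),[c[1]+r*np.sin(a),c[0]+r*np.cos(a)],order=1)
        out.append((a,r,v))
    return out
def stand_fit(f,guess,n="top",rmax=60):
    R=f[:,:,0].astype(float); pts=[]
    for a,r,v in edges(R,guess,rmax,0,0):
        w=np.where(v>140)[0]
        if len(w)==0: continue
        i=w[-1]
        pts.append((guess[0]+r[i]*np.cos(a),guess[1]+r[i]*np.sin(a)))
    P=np.array([ray(n,p,.045)[:2] for p in pts])
    g=ray(n,guess,.045)[:2]
    s=least_squares(lambda q:np.hypot(P[:,0]-q[0],P[:,1]-q[1])-.042,g,loss="cauchy",f_scale=.0007)
    res=np.hypot(*(P-s.x).T)-.042
    return s.x,(abs(res)<.0012).sum(),len(P)
def jar_mask(f,x0,y0,x1,y1):
    g=f.astype(int);m=(g[:,:,0]<200)&(g[:,:,0]-g[:,:,2]>-22)
    k=np.zeros(m.shape,np.uint8);k[y0:y1,x0:x1]=m[y0:y1,x0:x1]
    l,lab,st,ce=cv2.connectedComponentsWithStats(k)
    i=1+np.argmax(st[1:,4]);return (lab==i),ce[i],st[i]
E
python3 - <<'E'
from h import *
a=cv2.imread("pics/top0.png")[:,:,::-1];b=cv2.imread("pics/scene0.png")[:,:,::-1]
s,ni,nt=stand_fit(a,(327,254),rmax=26);print("stand",s,ni,nt)
m,c,st=jar_mask(a,305,230,360,290);print("jar c",c,st, "world z.071",ray("top",c,.071))
cnt=max(cv2.findContours(m.astype(np.uint8),0,1)[0],key=cv2.contourArea)
print("enclosing",cv2.minEnclosingCircle(cnt), cv2.fitEllipse(cnt))
dark=(a.max(2)<48)&m
ys,xs=np.nonzero(dark);print("cap",xs.mean(),ys.mean(),len(xs),ray("top",(xs.mean(),ys.mean()),.099))
# scene projections
print("scene stand proj",proj("scene",[*s,.045]))
for n,p,z in(("blue",(385,247),.05),("small",(313,316),.0),("clip",(370,160),.03),("combs",(478,256),.03)):print(n,ray("top",p,z))
K,T=cam("top");print(-T[:3,:3].T@T[:3,3]);
m2,c2,st2=jar_mask(b,296,215,328,252);print("scene jar",c2,st2)
j=ray("top",c,.071)
for z in(.045,.061,.081,.099):print(z,proj("scene",[j[0],j[1],z]))
E
```

```text
stand [0.556  0.0077] 82 87
jar c [334.1395 257.1076] [321 244  27  28 595] world z.071 [ 0.5461 -0.0081  0.071 ]
enclosing ((335.0384521484375, 256.9615478515625), 14.368986129760742) ((334.13580322265625, 257.1085510253906), (26.193424224853516, 27.15929412841797), 20.6562557220459)
cap 334.37631578947367 256.8 380 [ 0.5454 -0.0089  0.099 ]
scene stand proj [318.0969 246.0125]
blue [ 0.5664 -0.1212  0.05  ]
small [0.4166 0.0444 0.    ]
clip [ 0.767  -0.0955  0.03  ]
combs [ 0.5417 -0.3297  0.03  ]
[ 0.4793 -0.0188  1.4007]
scene jar [310.5015 242.3116] [298 230  26  22 337]
0.045 [310.6993 243.8079]
0.061 [310.5901 239.0413]
0.081 [310.451  232.9651]
0.099 [310.3232 227.3813]
```

The jar sits at about (0.546, −0.008) and the stand's middle at (0.556, 0.008), so the jar is about 19 mm off. It needs a push along about 58° in world axes, and the scene view agrees. Next I work out the hover move with shut fingers and tool x along the push.

```bash
cat >> h.py <<'E'
from scipy.spatial.transform import Rotation as Ro
S=np.array([.556,.0077]); J0=np.array([.5459,-.0084])
def go(target,xang):
    s=manip.observe();R=Ro.from_quat(s["ee_rot"]).as_matrix();p=np.array(s["ee_pos"])
    d=R.T@(np.array(target)-p)/.06
    a=np.degrees(np.arctan2(R[1,0],R[0,0])); y=-(xang-a)/6
    print("clock",s["clock"],"pos",p,"xang",a,"F",s["wrist_force"],"units",d,"yaw",y,"grip",s["grip_width"])
E
python3 - <<'E'
from h import *
d=S-J0;u=d/np.hypot(*d);ang=np.degrees(np.arctan2(u[1],u[0]));print(u,ang,np.hypot(*d))
h=S-.08*u;print(h);go([*h,.32],ang)
E
```

```text
[0.5314 0.8471] 57.89875110416446 0.019005788591900098
[ 0.5135 -0.0601]
clock 0.1 pos [ 0.1826 -0.6236  0.4039] xang 16.315789633785087 F [ 1.2812  0.4484 -0.7667] units [ 7.9315 -7.4618  1.4103] yaw -6.930493578396562 grip 0.08529601829163189
```

Request:
arm_command([
  [[0.5,-0.47,0.1],-0.5],
  [[1.3,-1.2,0.25],-1.2],
  [[2.0,-1.9,0.4],-1.9],
  [[2.7,-2.5,0.5],-2.5],
  [[3.4,-3.2,0.6],-3.1],
  [[4.1,-3.9,0.75],-3.7],
  [[4.8,-4.5,0.9],-4.3],
  [[5.5,-5.2,1.0],-4.9],
  [[6.2,-5.85,1.1],-5.5],
  [[6.9,-6.5,1.25],-6.1],
  [[7.5,-7.05,1.35],-6.6],
  [[7.8,-7.35,1.4],-6.9],
  [[7.93,-7.46,1.41],-6.93],
  [[7.93,-7.46,1.41],-6.93],
], gripper=1, newtons=20)

```text
clock: 1.85
ee_pos: [0.5135, -0.0608, 0.32]
ee_rot: [0.875, 0.484, -0.0, 0.0]
wrist_force: [-0.6, -1.4, 0.5]
grip_width: -0.0002
```

Request:
arm_command([
  [[0,0,0.3],0],
  [[0,0,0.7],0],
  [[0,0,1.1],0],
  [[0,0,1.35],0],
  [[0,0,1.48],0],
  [[0,0,1.48],0],
])

```text
clock: 2.6
ee_pos: [0.5134, -0.061, 0.2312]
ee_rot: [0.875, 0.484, -0.0, -0.0]
wrist_force: [0.6, -0.5, -0.6]
grip_width: -0.0002
```

Run:
```python
from h import *
f=manip.grab_frame("scene");crop("scene",f,230,150,160,130,5,"d1")
u=np.array([.5314,.8471]);go([*(S-.06*u),.231],57.9)
t=manip.observe();p=t["ee_pos"];print("tip px",proj("scene",[p[0],p[1],p[2]-.173]))
```

```text
clock 2.65 pos [ 0.5136 -0.0608  0.2316] xang 57.87330013386849 F [-0.2965  0.1278  0.896 ] units [ 0.3428 -0.0092  0.0105] yaw -0.004449977688584757 grip 0.0001366560354388837
tip px [286.2164 232.6401]
```

View pics/d1.png

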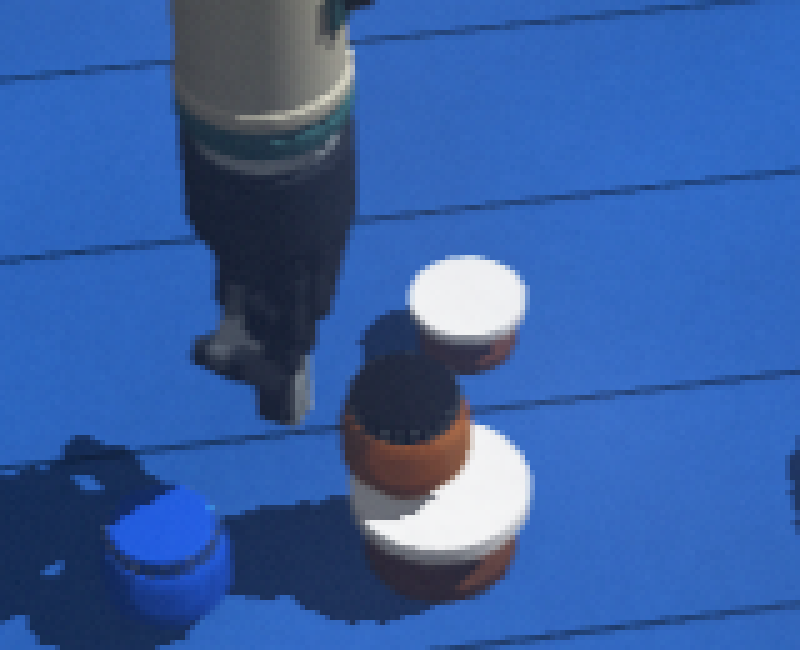

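The view shows the tips at about (287,233), clear of the jar at (311,235), and the blue jar is well away. Now a slow push, stopping well short of the middle.

Request:
arm_command([
  [[0.06,-0.01,0],0],
  [[0.12,-0.01,0],0],
  [[0.18,-0.01,0],0],
  [[0.22,-0.01,0],0],
  [[0.24,-0.01,0],0],
  [[0.26,-0.01,0],0],
  [[0.275,-0.01,0],0],
  [[0.29,-0.01,0],0],
  [[0.305,-0.01,0],0],
  [[0.32,-0.01,0],0],
  [[0.335,-0.01,0],0],
  [[0.35,-0.01,0],0],
  [[0.365,-0.01,0],0],
  [[0.38,-0.01,0],0],
  [[0.395,-0.01,0],0],
  [[0.41,-0.01,0],0],
  [[0.425,-0.01,0],0],
  [[0.44,-0.01,0],0],
  [[0.45,-0.01,0],0],
  [[0.45,-0.01,0],0],
])

```text
clock: 5.15
ee_pos: [0.5275, -0.0373, 0.2313]
ee_rot: [0.875, 0.484, 0.0, -0.0]
wrist_force: [-0.2, -2.4, -0.5]
grip_width: 0.0
```

Run:
```python
from h import *
f=manip.grab_frame("scene");crop("scene",f,230,150,160,130,5,"d2");cv2.imwrite("pics/s2.png",f[:,:,::-1])
g=manip.grab_frame("top");cv2.imwrite("pics/t2.png",g[:,:,::-1]);crop("top",g,270,200,130,110,5,"e2")
u=np.array([.5314,.8471]);go([*(S-.041*u),.231],57.9)
a=cv2.imread("pics/scene0.png")[:,:,::-1]
for n,im in(("old",a),("new",f)):
    G=im.astype(int);m=(G[:,:,0]-G[:,:,2]>20)&(G[:,:,0]>90)
    k=np.zeros(m.shape,np.uint8);k[215:252,290:345]=m[215:252,290:345]
    l,lab,st,ce=cv2.connectedComponentsWithStats(k);i=1+np.argmax(st[1:,4]);print(n,st[i],ce[i])
```

```text
clock 5.25 pos [ 0.5274 -0.0373  0.2313] xang 57.903061639661914 F [-0.544  -0.4359 -0.2162] units [0.2048 0.0048 0.0056] yaw 0.0005102732769858657 grip 0.00025795813510330503
old [305 230  19  19 145] [316.3241 240.4483]
new [307 231  20  18 142] [319.0845 240.9507]
```

View pics/d2.png

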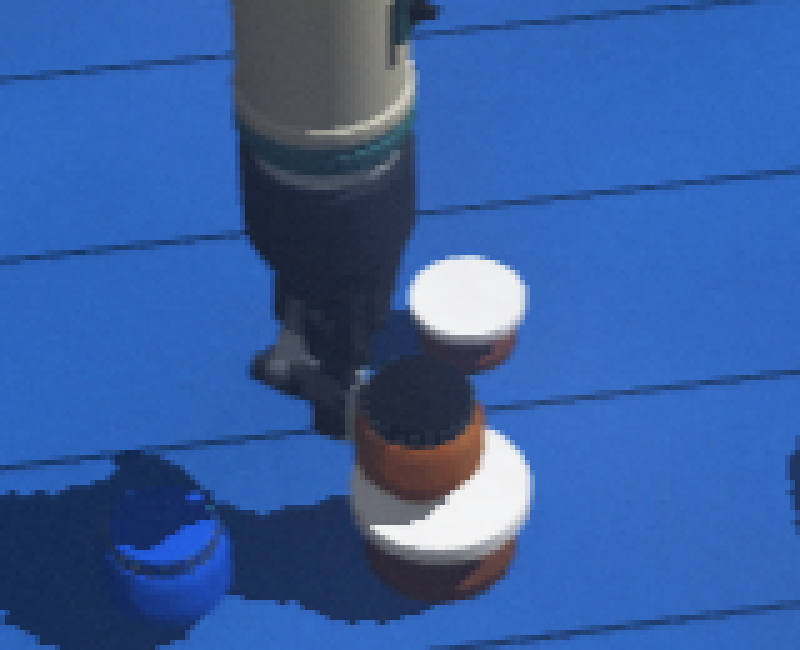

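View pics/e2.png

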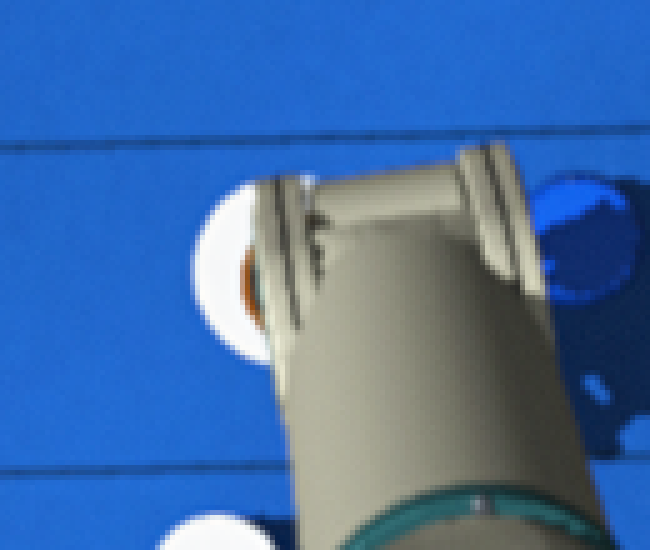

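The jar moved about 7 mm along the intended line, still upright, with the tips at its low wall at (302,236). Next, about 10 mm more at the same slow pace, then back off to look from above.

Request:
arm_command([
  [[0.01,0,0],0],
  [[0.02,0,0],0],
  [[0.035,0,0],0],
  [[0.05,0,0],0],
  [[0.065,0,0],0],
  [[0.08,0,0],0],
  [[0.095,0,0],0],
  [[0.11,0,0],0],
  [[0.125,0,0],0],
  [[0.14,0,0],0],
  [[0.155,0,0],0],
  [[0.165,0,0],0],
  [[0.165,0,0],0],
  [[0.1,0,0],0],
  [[-0.1,0,0],0],
  [[-0.6,0,0],0],
  [[-0.6,0,-0.8],0],
  [[-1.2,0,-1.6],0],
  [[-1.8,0,-1.6],0],
  [[-1.8,0,-1.6],0],
])

```text
clock: 7.75
ee_pos: [0.4678, -0.1322, 0.3279]
ee_rot: [0.877, 0.481, -0.001, 0.001]
wrist_force: [0.3, 1.1, 0.4]
grip_width: 0.0
```

Run:
```python
from h import *
f=manip.grab_frame("scene");crop("scene",f,230,150,160,130,5,"d3");cv2.imwrite("pics/s3.png",f[:,:,::-1])
g=manip.grab_frame("top");cv2.imwrite("pics/t3.png",g[:,:,::-1]);crop("top",g,270,200,130,110,5,"e3")
print(stand_fit(g,(327,254),rmax=26))
m,c,st=jar_mask(g,305,230,360,290);j=ray("top",c,.071);print("jar c",c,st,j[:2],j[:2]-S)
dark=(g.max(2)<48)&m;ys,xs=np.nonzero(dark);print("cap",len(xs),ray("top",(xs.mean(),ys.mean()),.099)[:2]-S)
u=np.array([.5314,.8471]);go([*(S-.041*u),.231],57.9)
```

```text
(array([0.5557, 0.0078]), np.int64(80), 89)
jar c [330.1503 253.9718] [314 241  32  28 745] [0.5532 0.0004] [-0.0028 -0.0073]
cap 368 [-0.0023 -0.0011]
clock 7.85 pos [ 0.4696 -0.1294  0.3274] xang 57.81545929064196 F [-0.4097  0.8708 -0.3658] units [2.0171 0.0026 1.6067] yaw -0.014090118226339618 grip 6.520741160050173e-05
```

View pics/e3.png

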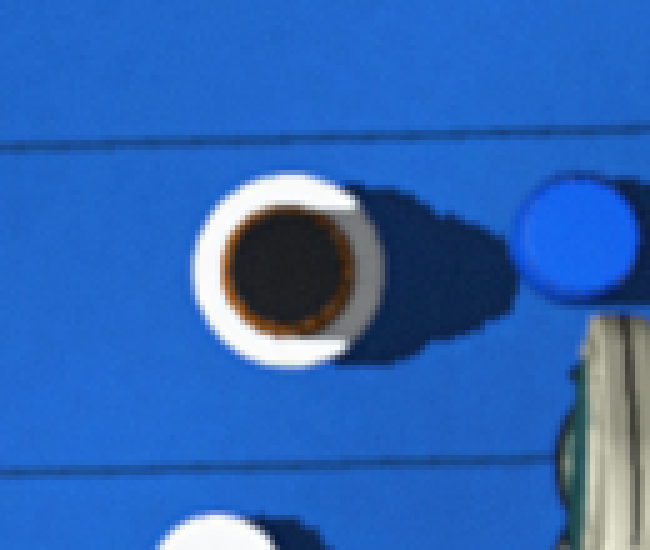

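View pics/d3.png

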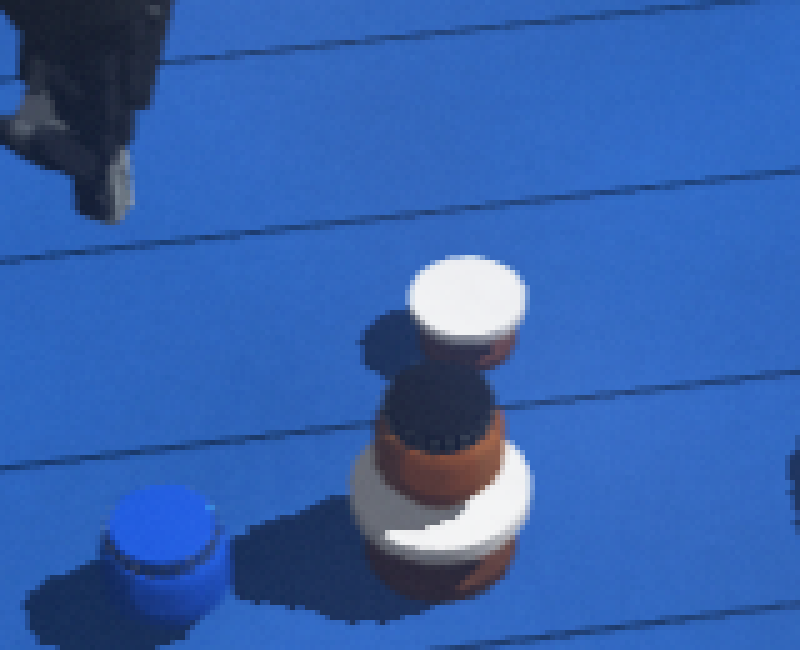

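In both views the jar stands upright, almost at the middle. The first jar mask included the shadow on the white top, so I re-measure with a colour-tight mask in both views.

```bash
cat >> h.py <<'E'
def jar2(g,x0,y0,x1,y1):
    G=g.astype(int);d=G[:,:,0]-G[:,:,2]
    m=((d>12)&(G[:,:,0]<215))|((G.max(2)<62)&(d>-20))
    k=np.zeros(m.shape,np.uint8);k[y0:y1,x0:x1]=m[y0:y1,x0:x1]
    l,lab,st,ce=cv2.connectedComponentsWithStats(k);i=1+np.argmax(st[1:,4])
    h=cv2.convexHull(max(cv2.findContours((lab==i).astype(np.uint8),0,1)[0],key=cv2.contourArea))
    return ce[i],st[i],cv2.minEnclosingCircle(h)
E
python3 - <<'E'
from h import *
for n in("0","3"):
    g=cv2.imread(f"pics/{'top0' if n=='0' else 't3'}.png")[:,:,::-1]
    ce,st,mc=jar2(g,305,230,360,290);print(n,ce,st,mc)
    for c in(ce,mc[0]):print("  off mm",(ray("top",c,.071)[:2]-S)*1e3)
# scene: extents of cap/wall in x rows
f=cv2.imread("pics/s3.png")[:,:,::-1]
ce,st,mc=jar2(f,295,215,345,255);print("scene",ce,st)
for d in(np.zeros(2),np.array([-.0023,-.0011])):
    print([proj("scene",[*(S+d),z]) for z in(.061,.081,.099)])
for y in(234,238,242):print(y,[(x,*map(int,f[y,x])) for x in list(range(302,309))+list(range(327,335))])
E
```

```text
0 [333.8513 257.2974] [321 244  27  27 585] ((333.7987060546875, 257.3052062988281), 13.734272956848145)
  off mm [-10.2574 -15.1705]
  off mm [-10.2712 -15.0554]
3 [326.9862 253.7858] [314 241  27  27 579] ((327.0700988769531, 253.733642578125), 13.699175834655762)
  off mm [-2.1704 -0.402 ]
  off mm [-2.0615 -0.5882]
scene [319.5378 242.8222] [306 232  25  19 225]
[array([318.0362, 241.2443]), array([317.9787, 235.1698]), array([317.9258, 229.5871])]
[array([317.4027, 240.5919]), array([317.3383, 234.5168]), array([317.2791, 228.9336])]
234 [(302, 39, 81, 147), (303, 36, 75, 138), (304, 38, 62, 106), (305, 49, 50, 71), (306, 55, 49, 62), (307, 49, 52, 67), (308, 34, 43, 64), (327, 51, 63, 84), (328, 99, 79, 86), (329, 141, 92, 79), (330, 121, 95, 107), (331, 71, 103, 170), (332, 56, 109, 198), (333, 56, 109, 197), (334, 54, 108, 196)]
238 [(302, 50, 102, 188), (303, 60, 103, 174), (304, 67, 84, 121), (305, 63, 54, 65), (306, 61, 50, 57), (307, 68, 51, 58), (308, 79, 60, 61), (327, 159, 101, 75), (328, 156, 99, 74), (329, 148, 95, 74), (330, 171, 138, 125), (331, 170, 174, 197), (332, 110, 149, 212), (333, 52, 107, 195), (334, 55, 109, 198)]
242 [(302, 105, 108, 118), (303, 105, 109, 119), (304, 92, 93, 101), (305, 67, 60, 68), (306, 58, 47, 57), (307, 63, 49, 59), (308, 63, 49, 57), (327, 128, 85, 71), (328, 133, 87, 72), (329, 138, 91, 73), (330, 192, 173, 165), (331, 236, 234, 234), (332, 242, 243, 244), (333, 242, 242, 244), (334, 216, 225, 237)]
```

Both views put the jar about 2.2 mm from the middle, offset (−2.1, −0.6) mm and inside the 5 mm limit. Before handing in, I check that the jar is still and the other things are undisturbed.

Run:
```python
from h import *
g=manip.grab_frame("top");a=cv2.imread("pics/top0.png")[:,:,::-1]
ce,st,mc=jar2(g,305,230,360,290);print("jar off mm",(ray("top",ce,.071)[:2]-S)*1e3)
for n,(x0,y0,x1,y1) in dict(clipper=(325,140,415,178),combs=(425,230,535,280),organiser=(128,203,230,302)).items():
    p=[cv2.cvtColor(np.ascontiguousarray(i[y0:y1,x0:x1]),cv2.COLOR_RGB2GRAY).astype(np.float32) for i in(a,g)]
    print(n,"shift px",cv2.phaseCorrelate(*p),"mean diff",np.abs(p[0]-p[1]).mean())
s=manip.observe();print(s["clock"],s["ee_pos"],s["wrist_force"],np.abs(s["joint_velocities"]).max())
```

```text
jar off mm [-2.2176 -0.4422]
clipper shift px ((-0.0004897190495540826, 0.013632199326689687), 0.9527873998218113) mean diff 0.88304096
combs shift px ((0.038322113827547355, -0.08530464394736015), 0.47551608403523765) mean diff 9.812546
organiser shift px ((-0.0031090090727019515, -0.012789336805070661), 0.9923053246957284) mean diff 0.89334524
7.9 [ 0.47   -0.1287  0.3272] [0.0724 0.1919 0.4736] 0.01803107267544266
```

```bash
python3 -c "
from cell import manip
print(manip.sign_off())"
```

```text
the job is handed in; nothing more can be done
None
```

I pushed the amber jar back onto the middle of the larger stand in two slow pushes at about 8 mm/s. The fingers were shut, with their tips about 13 mm above the stand's top. I then backed the arm clear and handed in at about 8 s on the robot clock.

- **Jar:** the last top view puts it about 2.3 mm from the middle, and the scene view agrees. It stands upright and did not move between two pictures taken after I backed off. I stopped there rather than tap again for a closer fit.
- **Clipper and organiser:** neither moved, with a shift below 0.1 px.
- **Combs:** the measured shift is also below 0.1 px. That match was weaker because the picture there had changed, most likely from the arm or its shadow in view.
- **Disagreement:** my first jar mask in the top view took in the shadow on the white top and read about 8 mm off, so I dropped it for a tighter colour mask.
- **Force:** the wrist reading was noisy by 1–2 N, so I could not measure the push itself closely. The highest reading was about 2.4 N.

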